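Shut the flow and hold the frost drain open

ROBOT

A 6-joint arm with a two-finger parallel gripper is mounted at the origin on the work surface. World frame = base frame: x ahead of the robot, y to its left, z up, the work surface at z = 0. Lengths are in m, angles in rad, forces in N, time in s.
With the tool pointing down it reaches from about 0.375 to 0.9 m from the base axis. Payload 3.1 kg.
Tool frame: the origin (TCP) lies on the centre line of the jaws, within the pads' length; the fingertips stand 22 mm ahead of it and the grasp point (between the pads) lies 3 mm ahead of it; z points along the fingers, x is the direction in which the jaws open and shut, and the axes are right-handed (so a half turn about z gives the same grasp; the last joint's range is limited). The gripper opens to 87 mm and grips with 3 to 60 N. Pads are 19 mm wide; open, the fingers measure 117 mm over their backs; the gripper's body (75 mm by 190 mm) begins 51 mm behind the grasp point.
Start: joints at [-1.298, 0.527, 1.433, -0, 1.181, -0.178], TCP at [0.272, -0.563, 0.245] pointing down, gripper open.
Joint ranges: [-3.08, 3.08], [-0.75, 2.2], [0.22, 2.44], [-1.43, 4.57], [0, 2.65], [-2.85, 2.85]. Speed limits (rad/s): [2.79, 2.79, 3.14, 3.14, 3.14, 3.14].

INTERFACE

Orientations are given as a unit quaternion [x, y, z, w].
In Python, from rig import robot, camera, order gives the robot as it stands.
- The arm moves only by the shell command python3 -m pendant 'ROWS' [OPENING] [FORCE]. ROWS is JSON, a list of rows, each a list of 2 entries, a list of its own where there are three numbers: the shift along the tool's x, y, z in mm, then the turn about the tool's z in degrees. A call has 1 to 8 rows; each row shifts and turns the commanded pose from where the row before left it, along the tool's axes as they then stand; what a row does not reach is not made up. A row lasts 1/8 s, in which the tool goes at most 62.5 mm and 10.7 degrees, less where a joint would pass 70% of its speed; a pose out of reach is approached as far as the arm can. A call with a gripper value outside its range is refused whole. OPENING is the finger opening in mm, from 0 to 87, set as the call begins (- or left out, the last holds). The fingers move at their own pace and stop on an object; FORCE is the grip in N (left out, the last holds). Time passes only in rows, so rows that do not move let the fingers close. It gives the time, the measured TCP pose, the force and the opening at its end, in the units of the state.
- robot.get_obs(): the state, without advancing time (a new reading comes with each control period).
- camera(name): name is "scene" or "side" or "wrist"; returns a dict with "pixels" (420x560x3 uint8, blue, green, red), "mtx" (3x3 intrinsics, pixels), "R" (3x3) and "t" (3): a world point X has camera coordinates R X + t. Camera axes: x right, y down, z forward; pixel columns grow to the right and rows downward; lengths in m; the calibration is good to about 2 mm. The wrist camera is an equidistant fisheye: a pixel r from the principal point sees the ray r / f radians off the axis. A picture is of the moment at which its call begins. There is no depth.
- order.hand_in(): hands the job in, once; it reports no verdict.
The state is a dict: "time": time; "q": joint angles; "joint_velocities": joint speeds; "joint_torque": joint torques, N m; "position": TCP position; "tool_rot": TCP orientation; "ft_force": force on the tool from outside, world axes, zero at the start; "moment": the same for the moment, N m; "grip_width": finger opening in m.
Only numpy, scipy, OpenCV 4.12 (cv2) and the standard library are available. Lean on these libraries where they do the work, as an engineer would, in place of code of your own. Each camera call takes 0.05 s, during which the arm holds its last target. There are 200 camera calls.

TASK

Frost is due, so get the garden drip line ready to drain: first turn the blue flow knob clockwise all the way to its end stop at the red dot (off). Only then turn the orange spring-return drain dial clockwise past its first two clicks to the third one at the yellow dot, and hold it there against its spring for at least two seconds; finish still gripping or pushing it, held at the third click, without letting go. Leave the caddy, mallet, tray and rock peg where they lie.

Things in the scene. Friction and masses are not known exactly. Their poses are not given: they have to be found in the camera images.
- flow_unit: Flow control unit: fixed foot 130 x 120 x 6 mm, grey housing 112 (x) x 104 (y) mm, top 62 mm above the bench; hose tail on its +x face to 100 mm out, 30 mm up. Origin: centre of the underside, z up. White dots and a larger red dot (off) ring the knob. Place, yaw and which unit is on the left vary.
- flow_knob (a joint): Blue flow knob, rad: 0 = fully open (anticlockwise stop), grows clockwise seen from above to 1.57 = off, the end stop. Starts between 0.2 and 0.9, stays where left, about 0.04 N m of friction. Pointer direction = 0.785 - value, anticlockwise from the flow unit's +x axis (red dot at -0.785).
- flow_knob_grip (a point): Blue knob: grip point on its vertical axis (centre of the unit), 97 mm above the bench; turns with it, x along the bar to the pointer end. Disc 60 mm across, top 71 mm above the bench; on it an upright bar 56 mm long, 14 mm thick, top at 109 mm, centred on the axis. A white stripe on top marks the pointer end.
- drain_unit: Drain control unit: fixed foot 130 x 120 x 6 mm, grey housing 112 (x) x 104 (y) mm, top 62 mm above the bench; hose tail on its +x face to 100 mm out, 30 mm up. Origin: centre of the underside, z up. White dots (rest, first, second click) and a larger yellow one (third) ring the dial.
- drain_dial (a joint): Orange drain dial, rad: 0 = rest, grows clockwise seen from above; clicks at 0.37, 0.73 and 1.10 (third, yellow dot); hard stop at 1.2. Let go, it springs back to 0 from anywhere, clicks too: 0.04 N m at rest to 0.18 at the third, +-0.03 ripple from the clicks. Pointer direction = 0.55 - value, anticlockwise from the drain unit's +x axis.
- drain_dial_grip (a point): Orange dial: grip point on its vertical axis (centre of the unit), 97 mm above the bench; turns with it, x along the bar to the pointer end. Disc 60 mm across, top 71 mm above the bench; on it an upright bar 56 mm long, 14 mm thick, top at 109 mm, centred on the axis. A white stripe on top marks the pointer end.
- caddy: Bystander: closed green plastic tool caddy, 250 x 160 mm, lid top at 112 mm, black carrying handle to 147 mm; origin under its centre, long side along x.
- mallet: Bystander: wooden mallet lying flat; head 70 (x) x 120 (y) x 70 mm high, handle 24 mm thick reaching 250 mm to -x of the origin at 35 mm height; origin under the head's centre.
- tray: Bystander: empty flat aluminium tray 150 (x) x 260 (y) x 22 mm; origin under its centre.
- rock_peg: Bystander: dark steel rock peg lying flat, about 222 mm along x, 16 mm thick, with a 50 mm crosshead at its -x end; origin under its middle.

How it is judged:
By the outcome, as a careful person would: the job done as asked, in the order asked, and still so for the second after the job is handed in, while the arm keeps its last pose, push and grip.
It also fails if it takes over 54 s, if anything falls off the work surface, if the arm or the gripper's body presses on something with over 40 N, if the wrist force passes 120 N, or if a joint passes its speed limit or range.

## Working session

There is one attempt and no reset: what is moved stays moved. The work goes in short steps, Python scripts to look and compute and a shell command to move; the robot and the scene stay as the last step left them, time stands still between calls to the robot, and variables do not carry over. Pictures are saved under pics/ and viewed, about 8 in all and at most 12, crops included, and the job is handed in when it is done.

```bash
ls; mkdir -p pics; python3 - <<'E'
from rig import robot,camera
import cv2,pickle
d={n:camera(n) for n in ("scene","side")}
for n in d: cv2.imwrite(f"pics/{n}0.png",d[n]["pixels"])
pickle.dump(d,open("c0.pkl","wb"))
o=robot.get_obs();print(o["time"],o["position"],o["tool_rot"],o["grip_width"])
for n in d: print(n,d[n]["mtx"].tolist(),(-d[n]["R"].T@d[n]["t"]).tolist())
E
```

```text
pics
0.1 [ 0.27217146 -0.56194969  0.24367882] [ 8.47254119e-01 -5.31186872e-01 -7.26885219e-04 -6.60941656e-04] 0.08698375610839516
scene [[423.5988335316541, 0.0, 274.76088136277156], [0.0, 423.5988335316541, 211.23527278641677], [0.0, 0.0, 1.0]] [1.3558797783576717, -0.20052534277972947, 0.8095875006388491]
side [[447.99447228240933, 0.0, 278.81896483348504], [0.0, 447.99447228240933, 212.60874180278282], [0.0, 0.0, 1.0]] [0.18979720802406816, 0.8806778944962536, 1.0681309619178674]
```

View pics/scene0.png

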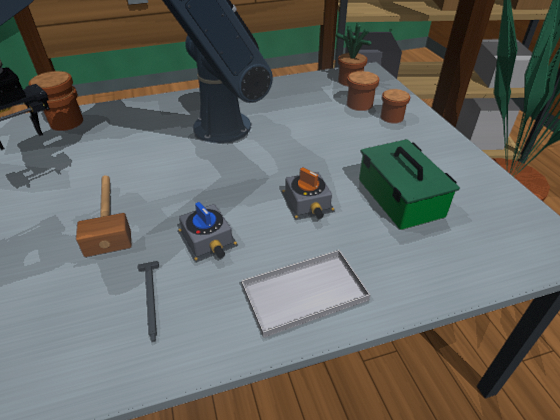

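View pics/side0.png

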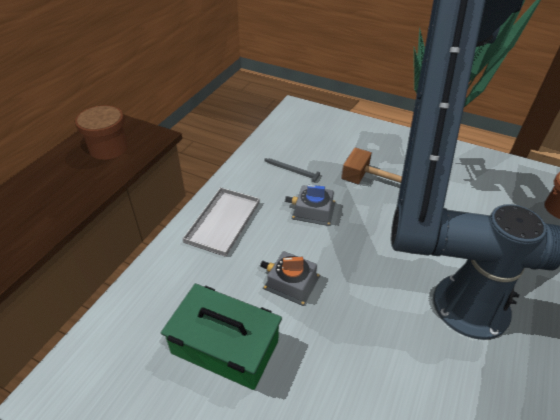

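Both views show the blue knob unit (scene ~(205,225), side ~(315,200)) and the orange dial unit (scene ~(308,190), side ~(292,275)). Next I'll rectify crops around them.

```bash
cat > h.py <<'E'
import numpy as np,cv2
def proj(c,X):
    p=(c["R"]@np.asarray(X,float).T).T+c["t"]; p=p@c["mtx"].T
    return p[:,:2]/p[:,2:]
def ray(c,uv,z):
    C=-c["R"].T@c["t"]; d=c["R"].T@np.linalg.inv(c["mtx"])@np.array([uv[0],uv[1],1.])
    return C+d*(z-C[2])/d[2]
def rect(c,cx,cy,z,half=.07,n=300):
    # top view: up = +x, left = +y
    w=np.array([[cx+half,cy+half,z],[cx+half,cy-half,z],[cx-half,cy-half,z],[cx-half,cy+half,z]])
    H=cv2.getPerspectiveTransform(np.float32([[0,0],[n,0],[n,n],[0,n]]),np.float32(proj(c,w)))
    return cv2.warpPerspective(c["pixels"],H,(n,n),flags=cv2.WARP_INVERSE_MAP|cv2.INTER_CUBIC)
E
python3 - <<'E'
import pickle;from h import *
d=pickle.load(open("c0.pkl","rb"))
rows=[]
for n,guess in (("blue",{"scene":(205,218),"side":(316,196)}),("orange",{"scene":(309,183),"side":(292,268)})):
    cs=[]
    for v in d:
        im=d[v]["pixels"];hsv=cv2.cvtColor(im,cv2.COLOR_BGR2HSV)
        m=cv2.inRange(hsv,(105,140,60),(130,255,255)) if n=="blue" else cv2.inRange(hsv,(3,170,120),(16,255,255))
        k=np.zeros_like(m);cv2.circle(k,guess[v],24,255,-1);m&=k
        ys,xs=np.nonzero(m);print(n,v,len(xs),xs.mean(),ys.mean(),xs.min(),xs.max(),ys.min(),ys.max(),ray(d[v],(xs.mean(),ys.mean()),.085))
        cs.append(ray(d[v],(xs.mean(),ys.mean()),.085))
    c=np.mean(cs,0);print(n,c)
    rows.append(np.hstack([rect(d[v],c[0],c[1],z,n=200) for v in d for z in (.062,.109)]))
cv2.imwrite("pics/rect0.png",np.vstack(rows))
E
```

```text
blue scene 384 203.06510416666666 217.78385416666666 192 215 202 228 [ 0.5568211  -0.15533479  0.085     ]
blue side 92 315.7173913043478 195.4673913043478 307 323 186 201 [ 0.5379749  -0.13804242  0.085     ]
blue [ 0.547398   -0.14668861  0.085     ]
orange scene 164 307.4146341463415 181.15243902439025 298 318 168 189 [0.49821672 0.14514387 0.085     ]
orange side 42 291.07142857142856 267.07142857142856 283 301 258 274 [0.48573146 0.16382512 0.085     ]
orange [0.49197409 0.1544845  0.085     ]
```

View pics/rect0.png

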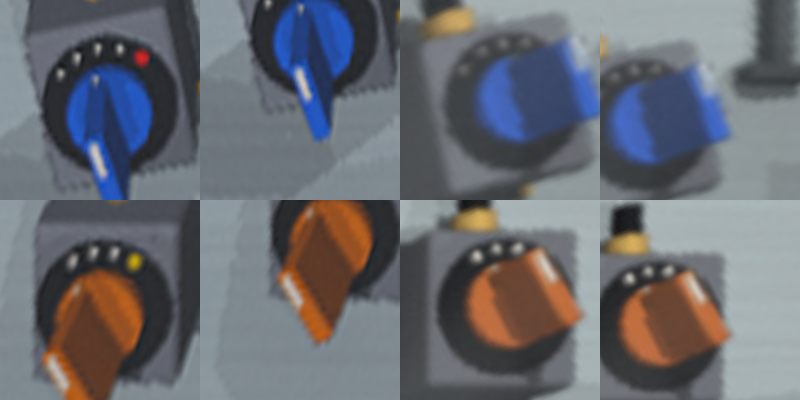

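Rectified views: the blue ring centres on about (0.545,-0.152), with its pointer about +19° and the unit yawed about +10°. Orange centres on about (0.485,0.153), with its pointer about +33° and yaw near 0. Moving over blue.

```bash
python3 -m pendant '[[[-25,-42,0],0],[[-25,-42,0],0],[[-25,-42,0],0],[[-25,-42,0],0],[[-25,-42,0],0],[[-25,-42,0],0],[[-25,-42,0],0],[[-25,-42,0],0]]' 87 30
python3 -m pendant '[[[-25,-42,0],0],[[-25,-42,0],0],[[0,0,0],7],[[0,0,0],0],[[0,0,0],0]]'
cat >> h.py <<'E'
def wproj(c,X):
    p=(c["R"]@np.asarray(X,float).T).T+c["t"]; r=np.hypot(p[:,0],p[:,1]); th=np.arctan2(r,p[:,2])
    K=c["mtx"]; s=np.where(r>1e-9,th/np.maximum(r,1e-9),0)
    return np.c_[K[0,2]+K[0,0]*s*p[:,0],K[1,2]+K[1,1]*s*p[:,1]]
def wrect(c,cx,cy,z,half=.07,n=400):
    # top view up=+x left=+y
    g=half-(np.arange(n)+.5)*2*half/n
    X,Y=np.meshgrid(cx+g,cy+g,indexing='ij')
    m=wproj(c,np.c_[X.ravel(),Y.ravel(),np.full(n*n,z)]).reshape(n,n,2).astype(np.float32)
    return cv2.remap(c["pixels"],m[...,0],m[...,1],cv2.INTER_CUBIC)
def pose(o):
    from scipy.spatial.transform import Rotation as R
    M=R.from_quat(o["tool_rot"]).as_matrix();return o["position"],np.degrees(np.arctan2(M[1,0],M[0,0])),M
E
python3 - <<'E'
from rig import robot,camera;from h import *
w=camera("wrist");o=robot.get_obs();print(o["time"],pose(o)[:2],o["q"],o["ft_force"])
print(-w["R"].T@w["t"],w["R"][2])
cv2.imwrite("pics/w1.png",np.hstack([wrect(w,.545,-.152,z) for z in (.062,.109)]))
E
```

```text
time: 1.1
position: [0.4882, -0.2346, 0.2443]
tool_rot: [0.847, -0.531, -0.0, -0.0]
ft_force: [0.7, -1.1, -0.4]
grip_width: 0.0869
time: 1.72
position: [0.5411, -0.1548, 0.2443]
tool_rot: [0.814, -0.581, -0.0, 0.0]
ft_force: [0.3, -0.2, 0.3]
grip_width: 0.0869
1.775 (array([ 0.54105441, -0.15501468,  0.24436802]), np.float64(-71.15297968854435)) [-4.77509753e-01  4.44186000e-01  1.59053606e+00 -9.18333850e-05
  1.10738898e+00  7.64385020e-01] [-0.17029458 -0.40355314 -0.86707704]
[ 0.61464402 -0.13006718  0.38448497] [-0.2704065  -0.09278377 -0.95826484]
```

View pics/w1.png

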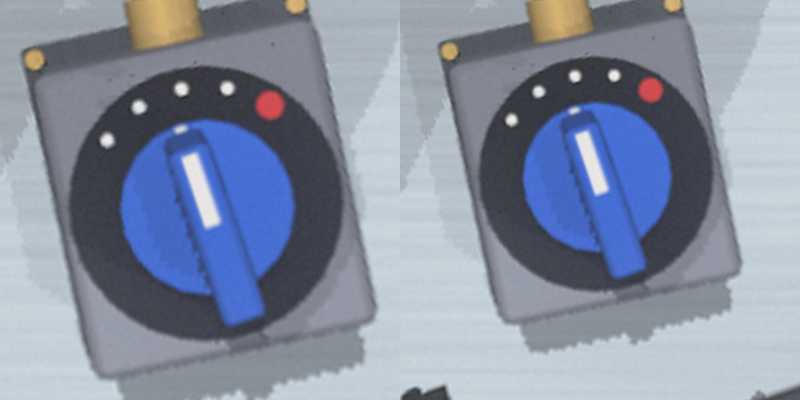

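Wrist view: the bar's centre is about (0.544,-0.153) with the pointer at about +17.5°, and the unit yaw is about 12.6°, so the knob reads about 0.70 and needs about 50°. Descend and close.

```bash
python3 -m pendant '[[[0,-4,30],1.3],[[0,0,50],0],[[0,0,45],0],[[0,0,19],0],[[0,0,0],0]]' 87 30
python3 -m pendant '[[[0,0,0],0],[[0,0,0],0],[[0,0,0],0],[[0,0,0],0],[[0,0,0],0],[[0,0,0],0]]' 10 30
```

```text
time: 2.4
position: [0.5439, -0.1534, 0.099]
tool_rot: [0.806, -0.591, -0.002, 0.0]
ft_force: [-0.4, -0.6, -0.2]
grip_width: 0.0872
time: 3.15
position: [0.5452, -0.1532, 0.1006]
tool_rot: [0.807, -0.591, 0.0, -0.0]
ft_force: [-0.1, 0.1, -0.4]
grip_width: 0.035
```

Fingers are still closing.

```bash
python3 -m pendant '[[[0,0,0],0],[[0,0,0],0],[[0,0,0],0],[[0,0,0],0],[[0,0,0],0]]'
python3 -m pendant '[[[0,0,0],8],[[0,0,0],8],[[0,0,0],8],[[0,0,0],8],[[0,0,0],8],[[0,0,0],6],[[0,0,0],0]]'
python3 -c "
from rig import robot;from h import *
o=robot.get_obs();print(pose(o)[:2],o['moment'],o['ft_force'])"
```

```text
time: 3.78
position: [0.5452, -0.1531, 0.1005]
tool_rot: [0.807, -0.591, -0.0, -0.0]
ft_force: [0.6, 0.9, -0.1]
grip_width: 0.014
time: 4.65
position: [0.5452, -0.1535, 0.1005]
tool_rot: [-0.512, 0.859, -0.0, -0.0]
ft_force: [-0.6, -1.4, -0.6]
grip_width: 0.0138
(array([ 0.54516252, -0.15348826,  0.10051149]), np.float64(-118.40752658593163)) [-0.0159241   0.11259688 -0.02818721] [-0.59447779 -1.39562671 -0.60862621]
```

Turned 46°, with only friction torque showing. Continue in small steps to feel for the stop.

```bash
P='from rig import robot;from h import *
o=robot.get_obs();print(pose(o)[1],o["moment"],o["ft_force"])'
python3 -m pendant '[[[0,0,0],3],[[0,0,0],0]]' >/dev/null; python3 -c "$P"
python3 -m pendant '[[[0,0,0],3],[[0,0,0],0]]'>/dev/null; python3 -c "$P"
python3 -m pendant '[[[0,0,0],3],[[0,0,0],0]]'; python3 -c "$P"
```

```text
-121.35824713538076 [-0.14782681  0.1291687  -0.09090481] [-0.58511569 -1.58094692 -0.75318718]
-124.26769287638119 [-0.15922826  0.14434185  0.33427364] [-0.65907028 -0.57437837 -0.44762055]
time: 5.4
position: [0.5452, -0.1535, 0.1005]
tool_rot: [-0.444, 0.896, -0.0, -0.0]
ft_force: [-0.8, -2.0, -1.7]
grip_width: 0.0147
-127.22073958966116 [-0.25454421  0.12382699  0.70804575] [-0.78415172 -2.04370143 -1.68669754]
```

Moment rose to 0.7 N·m, so it's at the end stop. Ease the wind-up, open, lift and check.

```bash
python3 -m pendant '[[[0,0,0],-3],[[0,0,0],0],[[0,0,0],0],[[0,0,0],0],[[0,0,0],0],[[0,0,0],0]]' 60
python3 -m pendant '[[[0,0,-45],0],[[0,0,-50],0],[[0,0,-48],0],[[0,0,0],0]]' 87
python3 - <<'E'
from rig import robot,camera;from h import *
w=camera("wrist");o=robot.get_obs();print(o["time"],pose(o)[:2],o["q"][[0,5]])
cv2.imwrite("pics/w2.png",wrect(w,.545,-.1535,.062))
E
```

```text
time: 6.15
position: [0.5452, -0.1532, 0.1006]
tool_rot: [-0.466, 0.885, 0.0, 0.0]
ft_force: [-0.4, -0.4, -0.1]
grip_width: 0.0589
time: 6.65
position: [0.5477, -0.1544, 0.248]
tool_rot: [-0.466, 0.885, -0.004, 0.003]
ft_force: [-0.5, 0.9, -0.8]
grip_width: 0.0852
6.7 (array([ 0.54608946, -0.15360835,  0.24550616]), np.float64(-124.47166122959838)) [-0.47115171  1.70128143]
```

View pics/w2.png

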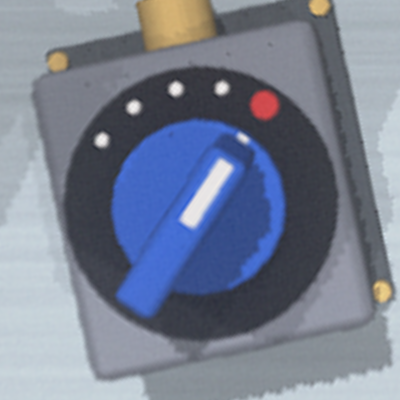

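Blue's pointer is at the red dot: tip (243,137) and dot (264,105) lie on the same ray, -32°, from the centre (201,205). On to the orange dial.

```bash
python3 -m pendant '[[[-31,32,0],0],[[-31,32,0],0],[[-31,32,0],0],[[-31,32,0],0],[[-31,32,0],0],[[-31,32,0],0],[[-32,32,0],0],[[0,0,0],0]]' 87
python3 -m pendant '[[[0,0,0],-8],[[0,0,0],-8],[[0,0,0],-8],[[0,0,0],-8],[[0,0,0],-9],[[0,0,0],-9],[[0,0,0],-9],[[0,0,0],-8]]'
python3 -m pendant '[[[0,0,0],0],[[0,0,0],0]]'
python3 - <<'E'
from rig import robot,camera;from h import *
w=camera("wrist");o=robot.get_obs();print(o["time"],pose(o)[:2],o["q"][[0,5]])
cv2.imwrite("pics/w3.png",np.hstack([wrect(w,.485,.153,z) for z in (.062,.109)]))
E
```

```text
time: 7.7
position: [0.4816, 0.1557, 0.2418]
tool_rot: [-0.468, 0.884, 0.001, -0.002]
ft_force: [0.6, -0.9, -0.5]
grip_width: 0.0871
time: 8.7
position: [0.4834, 0.1521, 0.2422]
tool_rot: [0.878, -0.479, -0.001, 0.001]
ft_force: [-0.2, 0.2, -0.1]
grip_width: 0.0868
time: 8.95
position: [0.4837, 0.1527, 0.2429]
tool_rot: [0.876, -0.482, -0.001, 0.0]
ft_force: [-0.0, -0.3, 0.1]
grip_width: 0.0866
9.0 (array([0.48377635, 0.15281781, 0.24302635]), np.float64(-57.59368268718203)) [0.08546294 1.09073285]
```

View pics/w3.png

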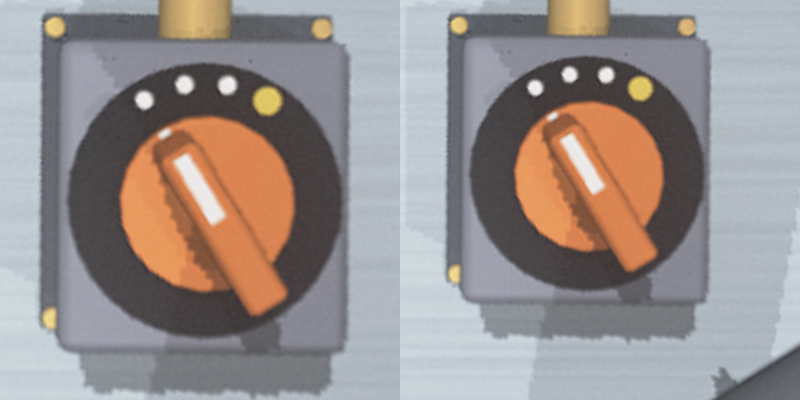

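Orange ring centre is (206,200), giving about (0.486,0.1515). The yellow dot is at -31.4°, so yaw is about 0, and the bar is at about +30° (rest). Descend and grip firmly.

```bash
python3 -m pendant '[[[2,-1,30],1.5],[[0,0,50],0],[[0,0,44],0],[[0,0,19],0],[[0,0,0],0]]' 87
python3 -m pendant '[[[0,0,0],0],[[0,0,0],0],[[0,0,0],0],[[0,0,0],0],[[0,0,0],0],[[0,0,0],0],[[0,0,0],0],[[0,0,0],0]]' 8 55
python3 -m pendant '[[[0,0,0],0],[[0,0,0],0],[[0,0,0],0],[[0,0,0],0],[[0,0,0],0]]'
python3 -c "
from rig import robot;from h import *
o=robot.get_obs();print(pose(o)[:2],o['moment'],o['ft_force'])"
```

```text
time: 9.62
position: [0.4848, 0.1519, 0.0991]
tool_rot: [0.87, -0.493, -0.002, 0.001]
ft_force: [-0.3, 0.3, -0.4]
grip_width: 0.087
time: 10.62
position: [0.4858, 0.1521, 0.1005]
tool_rot: [0.87, -0.492, -0.0, 0.0]
ft_force: [0.2, 1.0, -0.3]
grip_width: 0.0153
time: 11.25
position: [0.4858, 0.1522, 0.1005]
tool_rot: [0.87, -0.492, -0.0, 0.0]
ft_force: [0.5, 1.0, 0.3]
grip_width: 0.014
(array([0.48577886, 0.1521862 , 0.10050236]), np.float64(-58.97464645387823)) [0.12950768 0.03687689 0.04527648] [0.47449813 0.98126325 0.2925616 ]
```

```bash
P='from rig import robot;from h import *
o=robot.get_obs();print(o["time"],pose(o)[:2],o["moment"],o["grip_width"])'
python3 -m pendant '[[[0,0,0],7],[[0,0,0],7],[[0,0,0],7],[[0,0,0],7],[[0,0,0],7],[[0,0,0],7],[[0,0,0],7],[[0,0,0],7]]'>/dev/null; python3 -c "$P"
python3 -m pendant '[[[0,0,0],3],[[0,0,0],0]]' >/dev/null; python3 -c "$P"
python3 -m pendant '[[[0,0,0],3.5],[[0,0,0],0],[[0,0,0],0]]'; python3 - <<'E'
from rig import robot,camera;from h import *
o=robot.get_obs();print(pose(o)[:2],o["moment"])
w=camera("wrist");s=camera("scene")
cv2.imwrite("pics/w4.png",np.hstack([wrect(w,.486,.152,.071),rect(s,.475,.152,.08,n=400)]))
E
```

```text
12.25 (array([0.48576657, 0.15219403, 0.10052484]), np.float64(-115.151593709846)) [0.23062186 0.0512021  0.18044855] 0.013749043111651392
12.5 (array([0.48573852, 0.1522013 , 0.10050571]), np.float64(-117.90634131382167)) [0.22161844 0.11071553 0.13491138] 0.013535970276522934
time: 12.88
position: [0.4858, 0.1522, 0.1005]
tool_rot: [-0.489, 0.872, 0.0, -0.0]
ft_force: [-0.1, 1.6, -1.1]
grip_width: 0.0133
(array([0.48576272, 0.15218376, 0.10050406]), np.float64(-121.39252053725163)) [0.34084187 0.14300212 0.17824219]
```

View pics/w4.png

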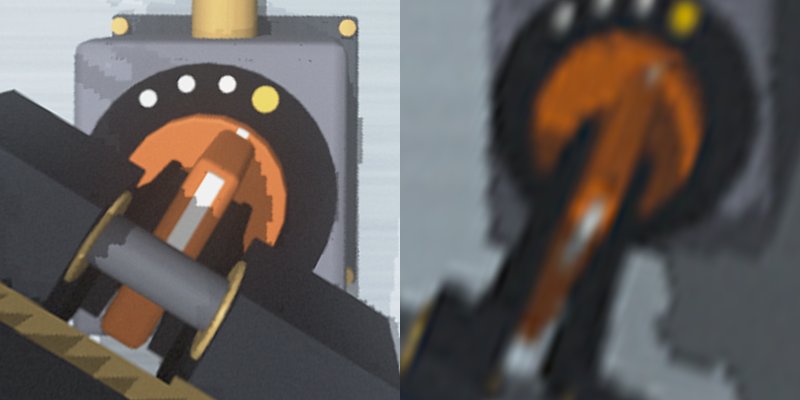

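The pointer tip (243,133) and yellow dot (265,99) lie on the same ray from the centre at about -31°. The jaws sit square on the bar. Add a small allowance for lag and hold for over 3 s.

```bash

python3 -m pendant '[[[0,0,0],0.7],[[0,0,0],0],[[0,0,0],0],[[0,0,0],0],[[0,0,0],0],[[0,0,0],0],[[0,0,0],0],[[0,0,0],0]]'>/dev/null
python3 -m pendant '[[[0,0,0],0],[[0,0,0],0],[[0,0,0],0],[[0,0,0],0],[[0,0,0],0],[[0,0,0],0],[[0,0,0],0],[[0,0,0],0]]'>/dev/null
python3 -m pendant '[[[0,0,0],0],[[0,0,0],0],[[0,0,0],0],[[0,0,0],0],[[0,0,0],0],[[0,0,0],0],[[0,0,0],0],[[0,0,0],0]]'
python3 - <<'E'
from rig import robot,camera;from h import *
o=robot.get_obs();print(pose(o)[:2],o["moment"])
w=camera("wrist");s=camera("scene")
cv2.imwrite("pics/w5.png",np.hstack([wrect(w,.486,.152,.071),cv2.resize(s["pixels"],(400,300))[:, :] if 0 else cv2.copyMakeBorder(cv2.resize(s["pixels"],(400,300)),0,100,0,0,cv2.BORDER_CONSTANT)]))
E
```

```text
time: 15.98
position: [0.4858, 0.1521, 0.1005]
tool_rot: [-0.483, 0.875, 0.0, -0.0]
ft_force: [-0.1, 3.7, -1.5]
grip_width: 0.0134
(array([0.48578448, 0.15214286, 0.10052406]), np.float64(-122.17235686553886)) [0.57972196 0.28669993 0.19572368]
```

View pics/w5.png

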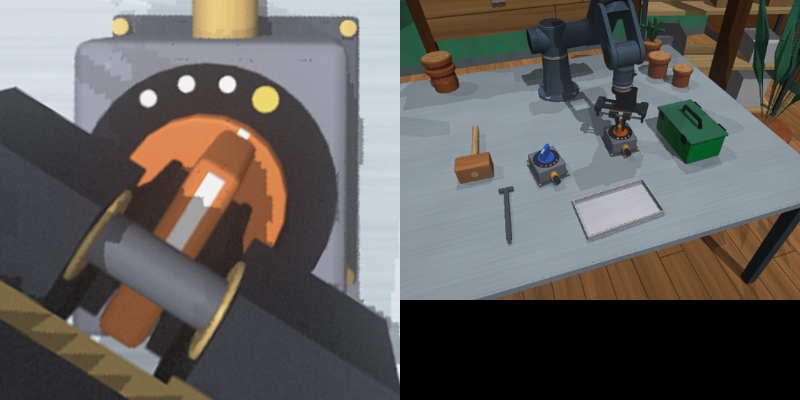

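The dial points at the yellow dot and is gripped and steady. Bystanders are untouched and blue is still at the red dot. Handing in.

```bash
python3 -c "
from rig import order;print(order.hand_in())"
```

```text
the job is handed in; nothing more can be done
None
```

I turned the blue flow knob clockwise until the wrist torque rose to about 0.7 N·m at its end stop. After I let go, the wrist camera showed its pointer on the red dot.

I then gripped the orange drain dial with 55 N and turned it clockwise about 63° to the third click. I held it there for over 3 s and handed in at about 16 s, still gripping it.

- **Dial position:** the last picture shows the pointer in line with the yellow dot, within about 1°. The wrist torque about the dial axis was about 0.19 N·m, close to the expected 0.18 at the third click. I never felt the click itself, so the dial's position rests on the picture, the turn angle and the torque.
- **Surroundings:** the caddy, mallet, tray and peg look unmoved in the last scene picture, and no sampled force reading came near the limits.
- **Disagreement:** the side force and sideways moment on the wrist crept up slightly during the hold, to about 4 N and 0.6 N·m. I did not find out why. No check failed.

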